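# Hang the spice caddy on its rail

## Robot

A 6-joint arm with a two-finger parallel gripper is mounted at the origin on the work surface. World frame = base frame: x ahead of the robot, y to its left, z up, the work surface at z = 0. Lengths are in m, angles in rad, forces in N, time in s.
With the tool pointing down it reaches from about 0.25 to 0.8 m from the base axis. Payload 8.5 kg.
Tool frame: the origin (TCP) lies midway between the tips of the shut fingers; the grasp point (between the pads) lies 19 mm behind it; z points along the fingers, y is the direction in which the jaws open and shut (so a half turn about z gives the same grasp; the last joint's range is limited). The gripper opens to 85 mm and grips with 20 to 120 N. Pads are 22 mm wide; open, the fingers measure 114 mm over their backs; the gripper's body (76 mm by 85 mm) begins 54 mm behind the grasp point. The pads swing forward as they close: fully open they stand 13 mm farther back than shut.
Start: joints at [-1.341, 0.238, -0.013, 1.319, 0, 1.571], TCP at [0.12, -0.511, 0.231] pointing down, gripper open.
Joint ranges: [-2.66, 2.66], [-1.03, 1.9], [-1.14, 1.46], [-1.82, 2.27], [-1.45, 1.34], [-3.14, 3.14]. Speed limits (rad/s): [2.22, 2.22, 2.79, 3.14, 3.14, 3.14].

## Interface

Orientations are given as a unit quaternion [w, x, y, z].
In Python, from workcell import bot gives the robot as it stands.
- The arm moves only by the tool drive_tool, never from a script. Its argument "motion" is text: rows parted by semicolons, each of 7 numbers parted by spaces: the shift along the tool's x, y, z in cm, then the turn, a rotation vector about the tool's x, y, z in rad, then the closure, from 0 (fully open) to 1 (shut). A call has exactly 10 rows; each row is the pose to reach, as a shift and turn from the pose measured when the call began, along the tool's axes at that moment; what a row does not reach only later rows make up. A row lasts 1/10 s, in which the tool goes at most 50 mm and 8.59 degrees, less where a joint would pass 70% of its speed; a pose out of reach is approached as far as the arm can. A call with a gripper value outside its range is refused whole. The fingers move at their own pace and stop on an object; "newtons" is the grip in N (left out, the last holds). Time passes only in rows, so rows that repeat a pose let the fingers close, or fill a call up. It gives the time, the measured TCP pose, the force and the opening at its end, in the units of the state.
- bot.read_state(): the state, without advancing time (a new reading comes with each control period).
- bot.camera(name): name is "scene" or "top"; returns the picture (384x512x3 uint8, red, green, blue); there is no depth.
- bot.camera_info(name): a dict with "camera_matrix" (3x3 intrinsics, pixels), "k1" (the pictures are not rectified: a ray, as slopes to the right and down, at radius r is drawn at 1 + k1 r^2 times it, then the intrinsics apply), "eye" and "orientation" of the camera in the world. Camera axes: x right, y down, z forward; pixel columns grow to the right and rows downward; lengths in m; the calibration is good to about 2 mm. A picture is of the moment at which its call begins. camera_info takes no time and is no camera call.
- bot.close_job(): hands the job in, once; it reports no verdict.
Trained networks look in the newest picture that a camera, given by its name, has taken for a name from the list of things; names that differ only in an ending like _2 or _b are one class to them, and where a whole thing is asked for, a point or a joint stands for the part that bears it (a point fixed in the world has none). Each returns a list of dicts, best first, with "p" (0 to 1); they miss things now and then, are a little off and sometimes report something else, mostly with a low value. They report only what shows in the picture. A call takes as long as a camera call.
- bot.boxes_of(camera, thing): "at" ([column, row] in pixels, amid what is visible of it).
- bot.tip_of(camera, thing): "at" ([column, row] in pixels: a listed point, or the origin of a listed thing).
The state is a dict: "time_s": time; "qpos": joint angles; "qd": joint speeds; "effort": joint torques, N m; "position": TCP position; "ee_rot": TCP orientation; "ft_force": force on the tool from outside, world axes, zero at the start; "moment": the same for the moment, N m; "opening": finger opening in m.
Only numpy, scipy, OpenCV 4.12 (cv2) and the standard library are available. Lean on these libraries where they do the work, as an engineer would, in place of code of your own. Each camera call takes 0.05 s, during which the arm holds its last target. There are 200 camera calls.

## Task

Pick up the green spice caddy by its wooden handle, lift its hook over the lip of the rack's rail well clear of the red stop (a few centimetres of gap at least), and lower it in your hand until it seats in the groove and the rail carries its weight. Keeping it seated, slide it along the rail until it comes up snug against the red stop, hold it lightly pressed there for a moment, then let go so that it hangs there by itself. Be gentle: do not drop it onto the rail, do not force it against rail or stop, and leave the mortar, grinder and shakers alone.

Things in the scene. Friction and masses are not known exactly. Their poses are not given: they have to be found in the camera images.
- caddy: Loose green sheet-metal spice caddy, 0.3-0.5 kg, standing on the ledge, hook towards the rack, turned up to 0.5 rad. Origin: centre of the underside of its tray (80 along x, 112 along y, 45 mm high), z up. At its +x side a back plate (70 mm wide in y, rear face x 45 mm) rises to the hook.
- handle (a point): Middle of the caddy's wooden handle bar (caddy x 10, y 0, z 155 mm). The bar runs along the caddy's y, 102 mm long, 16 mm wide in x, 20 mm high, free above and beside; uprights at its ends. Grip in the middle, fingers closing along the caddy's x. About over the centre of mass.
- tongue (a point): Middle of the lower edge of the hook's down-turned tongue (caddy x 62, y 0, z 105 mm). Tongue: x 59 to 65 mm, 70 mm wide (y -35 to 35). A bridge (underside z 129, top z 135 mm) joins it to the back plate, leaving a 14 mm gap for the lip.
- rack: Fixed pine upright board, 14 mm thick, 150 mm high, 380 mm long in y, with a metal rail along its top. Origin: at mid-length, ledge level, on the front face, which looks to -x (the robot). A batten (front face x -21 mm, z 20 to 60 mm) steadies the hung caddy, which after release may lean by 0.1 rad. Over 20 N between caddy and rack counts as forcing.
- groove (a point): Nominal middle of the rail's groove floor, fixed to the rack (x -7, z 135 mm). Groove: x -14 to 0; dark lip x -20 to -14 mm, 18 mm higher than the floor; y +-185 mm. The rail is screwed through slots: the true floor is anywhere from 130 to 140 mm high (lip top 148 to 158), not measured; feel for it. It does not move during work. Hung: tongue stands on the floor, caddy parallel to the rack.
- stop: Fixed rigid red plastic block over the rail near its +y end, turned like the rack. Origin: ledge level, rack x 0, on the -y face, which the side of the hook (35 mm from the caddy's middle) must meet. Block: rack x -22 to 4, z 120 to 182 mm, 22 mm long in y. 2 to 10 N is a gentle push; over 20 N is forcing. Dragging along the rail takes a few N too.
- mortar: Grey stoneware mortar with its pestle, 100 mm across, 75 mm high (pestle to about 115 mm), 0.9 kg; origin under its centre. Bystander.
- grinder: Beech pepper grinder, 54 mm across, 165 mm high; origin under its centre. Bystander.
- shaker_a: Square glass shaker with flip cap, 44 x 44 x 94 mm, red-brown spice; origin under its centre. Bystander.
- shaker_b: Square glass shaker with flip cap, 44 x 44 x 94 mm, yellow spice; origin under its centre. Bystander.

How it is judged:
By the outcome, as a careful person would: the job done as asked, in the order asked, and still so for the second after the job is handed in, with the robot touching nothing.
It also fails if it takes over 54 s, if anything falls off the work surface, if the arm or the gripper's body presses on something with over 40 N, if the wrist force passes 120 N, or if a joint passes its speed limit or range.

## Working session

There is one attempt and no reset: what is moved stays moved. The work goes in short steps, Python scripts to look and compute and a tool call to move; the robot and the scene stay as the last step left them, time stands still between calls to the robot, and variables do not carry over. Pictures are saved under pics/ and viewed, about 8 in all and at most 12, crops included, and the job is handed in when it is done.

Besides the shell and the picture viewer there is one more tool, called after "Request:" in YAML: its name, and indented under it one key for each argument. drive_tool: Moves the arm, as the interface text tells. Its arguments: {"type":"object","properties":{"motion":{"type":"string"},"newtons":{"type":"number"}},"required":["motion"]}

```bash
mkdir -p pics
cat > h.py <<'E'
import numpy as np, cv2
from scipy.spatial.transform import Rotation as R
from workcell import bot
def rot(q): return R.from_quat([q[1],q[2],q[3],q[0]])
def ray(cam,px):
    i=bot.camera_info(cam); K=np.array(i['camera_matrix'])
    p=cv2.undistortPoints(np.array([[px]],float),K,np.array([i['k1'],0,0,0,0.]))[0,0]
    d=rot(i['orientation']).apply([p[0],p[1],1]); return np.array(i['eye']),d
def atz(cam,px,z):
    e,d=ray(cam,px); return e+d*(z-e[2])/d[2]
def tri(a,b):
    (e1,d1),(e2,d2)=ray('scene',a),ray('top',b)
    A=np.c_[d1,-d2]; s=np.linalg.lstsq(A,e2-e1,rcond=None)[0]
    p,q=e1+s[0]*d1,e2+s[1]*d2; return (p+q)/2,np.linalg.norm(p-q)
def proj(cam,P):
    i=bot.camera_info(cam); r=rot(i['orientation']).inv()
    c=r.apply(np.atleast_2d(P)-np.array(i['eye']))
    return cv2.projectPoints(c,np.zeros(3),np.zeros(3),np.array(i['camera_matrix']),np.array([i['k1'],0,0,0,0.]))[0][:,0]
def snap(cam,name):
    im=bot.camera(cam); cv2.imwrite(f'pics/{name}.png',im[:,:,::-1]); return im
E
python3 - <<'E'
from h import *
for c in ['scene','top']:
    snap(c,c+'0'); i=bot.camera_info(c); print(c,i)
    for t in ['caddy','handle','tongue','rack','groove','stop','mortar','grinder','shaker_a']:
        r=bot.tip_of(c,t)
        for d in r[:2]: print(t,np.round(d['at'],1),round(d['p'],2))
print(bot.read_state())
E
```

```text
scene {'camera_matrix': array([[387.48654147,   0.        , 253.07476371],
       [  0.        , 387.48654147, 190.7791553 ],
       [  0.        ,   0.        ,   1.        ]]), 'k1': 0.00026447740211139225, 'eye': array([1.16915317, 0.57047801, 0.73109711]), 'orientation': array([-0.17677732,  0.36119864,  0.81427073, -0.41862692])}
caddy [301.8 223.6] 0.96
handle [301.9 177.6] 0.78
tongue [286.  198.5] 0.8
rack [247.  237.5] 0.75
groove [247.2 199. ] 0.58
mortar [166.6 182.4] 0.72
mortar [246.4 196.3] 0.47
grinder [372.8 311.5] 0.62
shaker_a [197.7 167. ] 0.94
shaker_a [387.2 279.9] 0.68
top {'camera_matrix': array([[393.42935849,   0.        , 263.9393835 ],
       [  0.        , 393.42935849, 190.7107829 ],
       [  0.        ,   0.        ,   1.        ]]), 'k1': -0.10227117837455968, 'eye': array([0.41348857, 0.01538656, 1.28828215]), 'orientation': array([-0.02820264,  0.70727126, -0.70526686,  0.03963117])}
caddy [237.5 218. ] 0.96
caddy [257.8 168.2] 0.61
handle [235.3 213.8] 0.88
tongue [239.6 197.3] 0.67
rack [256.1 169.4] 0.89
groove [256.8 160.3] 0.69
stop [226.1 167.1] 0.62
mortar [371.9 176.9] 0.96
grinder [147.7 177.3] 0.73
shaker_a [375.  217.1] 0.86
shaker_a [149.6 204.6] 0.5
{'time_s': 1.0, 'qpos': array([-1.34097419e+00,  2.38181439e-01, -1.35185871e-02,  1.31921398e+00,
       -2.69944955e-05,  1.57078968e+00]), 'qd': array([-0.00068327, -0.00071586, -0.00047584, -0.00054341,  0.00147732,
       -0.001915  ]), 'effort': array([ 1.33925209e-03, -5.38584101e+01,  3.46697903e+01,  2.55728657e-03,
        1.04180297e-04,  3.68955746e-07]), 'position': array([ 0.1195754 , -0.51113898,  0.23127872]), 'ee_rot': array([-5.69045044e-05,  9.93404602e-01,  1.14661648e-01, -2.01545480e-05]), 'ft_force': array([-0.43095316, -0.20888726,  0.34125953]), 'moment': array([-0.06346108, -0.00951792, -0.00474096]), 'opening': 0.08509986696455728}
```

View pics/scene0.png

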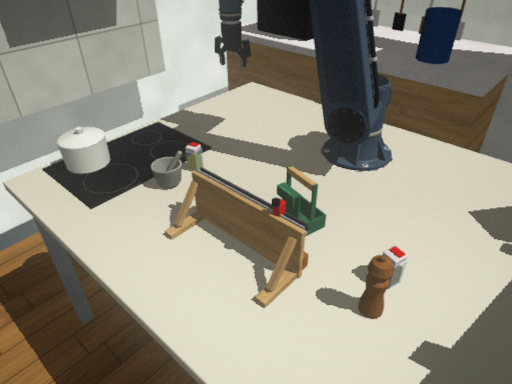

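View pics/top0.png

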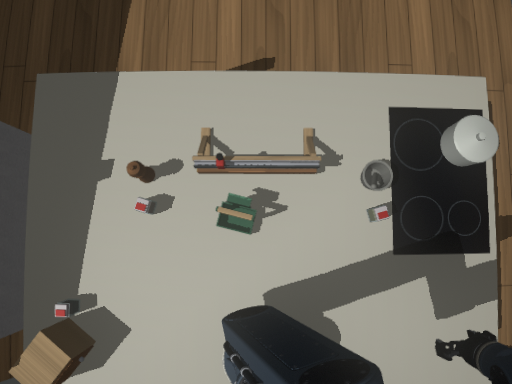

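The views show the caddy at top (237,214) / scene (301,200), the rack behind it (top row ~163), and the red stop at top (220,161) / scene (279,207). The mortar and shaker are to the right, and the grinder and shaker to the left.

Run:
```python
from h import *
print('handle',tri((301.9,177.6),(235.3,213.8)))
print('tongue',tri((286,198.5),(239.6,197.3)))
print('groove',tri((247.2,199),(256.8,160.3)))
print('rack',tri((247,237.5),(256.1,169.4)))
print('caddy',tri((301.8,223.6),(237.5,218)))
for n,c in [('handle',(235.3,213.8,.155)),('groove',(256.8,160.3,.135)),('tongue',(239.6,197.3,.105)),('stop0',(226.1,167.1,0))]: print(n,atz('top',c[:2],c[2]))
for n,c in [('handle',(301.9,177.6,.155)),('tongue',(286,198.5,.105))]: print('s',n,atz('scene',c[:2],c[2]))
im=cv2.imread('pics/top0.png')
a=cv2.resize(im[145:240,185:330],None,fx=5.4,fy=5.4,interpolation=cv2.INTER_CUBIC);cv2.imwrite('pics/tc.png',a)
im=cv2.imread('pics/scene0.png')
cv2.imwrite('pics/sc.png',cv2.resize(im[160:285,180:340],None,fx=4.8,fy=4.8,interpolation=cv2.INTER_CUBIC))
```

```text
handle (array([0.45559278, 0.07985974, 0.15095179]), np.float64(0.0004884860926104303))
tongue (array([0.50727408, 0.0695968 , 0.10518832]), np.float64(0.00026933447024453936))
groove (array([0.61187935, 0.02120686, 0.13916269]), np.float64(0.007823420984095516))
rack (array([0.60850659, 0.01983858, 0.00335252]), np.float64(0.00232360718715421))
caddy (array([ 0.44693588,  0.0831527 , -0.0141302 ]), np.float64(0.003770008060053401))
handle [0.45558375 0.07943168 0.155     ]
groove [0.61515753 0.01821972 0.135     ]
tongue [0.50720846 0.06971339 0.105     ]
stop0 [0.61556495 0.12002901 0.        ]
s handle [0.46042406 0.08347576 0.155     ]
s tongue [0.5071539  0.06933694 0.105     ]
```

View pics/tc.png

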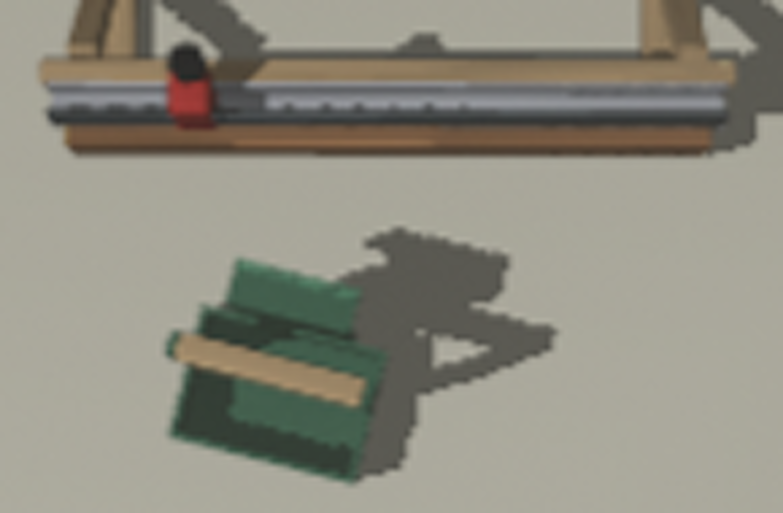

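View pics/sc.png

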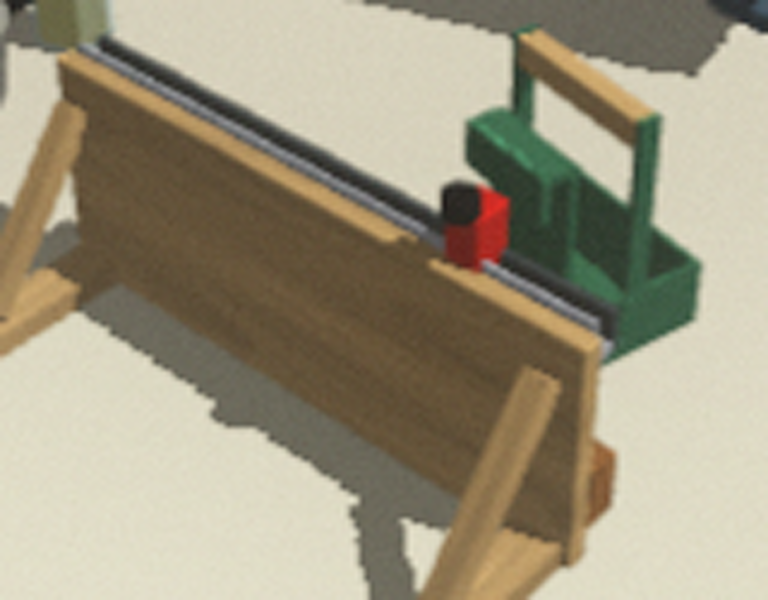

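The crops show the handle bar running from tc (178,348) to (365,392). The rack is almost square to the image, with its board's back edge at row ~60. The red stop's right face is at column ~211, and the lip's front edge at row ~123.

Run:
```python
from h import *
t=lambda u,v,z:atz('top',(u/5.4-.41+185,v/5.4-.41+145),z)
s=lambda u,v,z:atz('scene',(u/4.8-.4+180,v/4.8-.4+160),z)
def pr(n,a,b):
    d=b-a; print(n,np.round(a,4),np.round(b,4),'mid',np.round((a+b)/2,4),'len',round(np.linalg.norm(d),4),'yaw',round(np.arctan2(d[0],-d[1]),4))
pr('bar',t(178,348,.165),t(365,392,.165))
pr('bar scene',s(650,130,.165),s(525,40,.165))
pr('hooktop',t(240,260,.135),t(360,293,.135))
pr('boardback',t(41,59,.15),t(737,59,.15))
pr('board/groove',t(48,83,.15),t(727,86,.15))
pr('liptopfront',t(48,112,.153),t(727,110,.153))
pr('batten low',t(66,150,.04),t(711,150,.04))
pr('board back scene',s(598,348,.15),s(60,55,.15))
pr('lip front scene',s(617,318,.153),s(105,38,.153))
print('stop right top', t(168,118,.182),t(211,115,.182), t(215,128,.12))
print('stop scene',s(478,265,.15))
im=cv2.imread('pics/top0.png')
print(im[150:176,280]); print(im[150:176,300][:,::-1].tolist())
hsv=cv2.cvtColor(im,cv2.COLOR_BGR2HSV); m=((hsv[...,0]<8)|(hsv[...,0]>172))&(hsv[...,1]>150)&(hsv[...,2]>90)
ys,xs=np.where(m[145:180,205:240]); print(list(zip(xs+205,ys+145)))
```

```text
bar [0.4686 0.1297 0.165 ] [0.4457 0.0307 0.165 ] mid [0.4572 0.0802 0.165 ] len 0.1016 yaw -0.2272
bar scene [0.4838 0.1411 0.165 ] [0.4582 0.0378 0.165 ] mid [0.471  0.0895 0.165 ] len 0.1065 yaw -0.2426
hooktop [0.5182 0.0995 0.135 ] [0.5004 0.0341 0.135 ] mid [0.5093 0.0668 0.135 ] len 0.0678 yaw -0.2654
boardback [0.6261 0.208  0.15  ] [ 0.628  -0.1712  0.15  ] mid [0.627  0.0184 0.15  ] len 0.3792 yaw 0.0048
board/groove [0.6129 0.2039 0.15  ] [ 0.613  -0.1655  0.15  ] mid [0.613  0.0192 0.15  ] len 0.3693 yaw 0.0001
liptopfront [0.5965 0.203  0.153 ] [ 0.5992 -0.1648  0.153 ] mid [0.5979 0.0191 0.153 ] len 0.3679 yaw 0.0074
batten low [0.592  0.2105 0.04  ] [ 0.5936 -0.1728  0.04  ] mid [0.5928 0.0188 0.04  ] len 0.3834 yaw 0.0042
board back scene [0.6248 0.2129 0.15  ] [ 0.6279 -0.1669  0.15  ] mid [0.6263 0.023  0.15  ] len 0.3798 yaw 0.0083
lip front scene [0.6048 0.2089 0.153 ] [ 0.6017 -0.1573  0.153 ] mid [0.6032 0.0258 0.153 ] len 0.3663 yaw -0.0085
stop right top [0.58881214 0.13484375 0.182     ] [0.59048144 0.11221578 0.182     ] [0.59310475 0.1153237  0.12      ]
st
[... 1523 characters left out ...]
.int64(219), np.int64(163)), (np.int64(220), np.int64(163)), (np.int64(221), np.int64(163)), (np.int64(222), np.int64(163)), (np.int64(223), np.int64(163)), (np.int64(217), np.int64(164)), (np.int64(218), np.int64(164)), (np.int64(219), np.int64(164)), (np.int64(220), np.int64(164)), (np.int64(221), np.int64(164)), (np.int64(222), np.int64(164)), (np.int64(223), np.int64(164)), (np.int64(217), np.int64(165)), (np.int64(218), np.int64(165)), (np.int64(219), np.int64(165)), (np.int64(220), np.int64(165)), (np.int64(221), np.int64(165)), (np.int64(222), np.int64(165)), (np.int64(223), np.int64(165)), (np.int64(218), np.int64(166)), (np.int64(219), np.int64(166)), (np.int64(220), np.int64(166))]
```

```bash
cat >> h.py <<'E'
def rel(p,yaw,rx=0,ry=0):
    """shift cm and turn to reach TCP p with tool y along (cos yaw, sin yaw), tool down"""
    s=bot.read_state(); r=rot(s['ee_rot'])
    y=np.array([np.cos(yaw),np.sin(yaw),0]); z=np.array([0,0,-1.]); T=R.from_matrix(np.c_[np.cross(y,z),y,z])
    print('shift',np.round(r.inv().apply(np.array(p)-s['position'])*100,2),'turn',np.round((r.inv()*T).as_rotvec(),3),'t',s['time_s'],'pos',np.round(s['position'],4),'F',np.round(s['ft_force'],2),'M',np.round(s['moment'],3),'op',round(s['opening'],4))
E
python3 -c "
from h import *
rel([.456,.080,.25],-.235)"
```

```text
shift [ 46.22 -49.9   -1.87] turn [-0.    -0.    -1.106] t 1.0 pos [ 0.1196 -0.5111  0.2313] F [-0.43 -0.21  0.34] M [-0.063 -0.01  -0.005] op 0.0851
```

Request:
drive_tool:
  motion: "46.2 -49.9 -1.9 0 0 -1.106 0;46.2 -49.9 -1.9 0 0 -1.106 0;46.2 -49.9 -1.9 0 0 -1.106 0;46.2 -49.9 -1.9 0 0 -1.106 0;46.2 -49.9 -1.9 0 0 -1.106 0;46.2 -49.9 -1.9 0 0 -1.106 0;46.2 -49.9 -1.9 0 0 -1.106 0;46.2 -49.9 -1.9 0 0 -1.106 0;46.2 -49.9 -1.9 0 0 -1.106 0;46.2 -49.9 -1.9 0 0 -1.106 0"

```text
time_s: 2.0
position: [0.3673, -0.0747, 0.2457]
ee_rot: [0.001, 0.785, 0.619, 0.0]
ft_force: [2.3, -1.0, 1.0]
opening: 0.0857
```

```bash
python3 -c "
from h import *
rel([.456,.080,.25],-.235)"
```

```text
shift [17.11  5.03 -0.42] turn [0.001 0.    0.   ] t 2.0 pos [ 0.3673 -0.0747  0.2457] F [ 2.29 -0.97  0.95] M [-0.064 -0.065  0.036] op 0.0857
```

Request:
drive_tool:
  motion: "4 1.2 0 0 0 0 0;8 2.4 0 0 0 0 0;12 3.6 -0.3 0 0 0 0;15 4.4 -0.4 0 0 0 0;17.1 5 -0.4 0 0 0 0;17.1 5 -0.4 0 0 0 0;17.1 5 -0.4 0 0 0 0;17.1 5 -0.4 0 0 0 0;17.1 5 -0.4 0 0 0 0;17.1 5 -0.4 0 0 0 0"

```text
time_s: 3.0
position: [0.4555, 0.0793, 0.25]
ee_rot: [0.001, 0.785, 0.619, 0.001]
ft_force: [0.2, -0.5, 0.1]
opening: 0.0855
```

Run:
```python
from h import *
rel([.456,.080,.14],-.235)
a=snap('scene','s1')[130:250,220:360]; b=snap('top','t1')[140:245,185:325]
for c in ['scene','top']:print(c,[(t,bot.tip_of(c,t)[:1]) for t in ['handle','tongue']])
f=lambda i:cv2.resize(i[:,:,::-1],(400,343 if i is a else 300),interpolation=cv2.INTER_CUBIC)
A,B=f(a),f(b);B=cv2.copyMakeBorder(B,0,43,0,0,0);cv2.imwrite('pics/c1.png',np.hstack([A,B]))
```

```text
shift [8.0e-02 1.0e-02 1.1e+01] turn [ 0.002 -0.    -0.001] t 3.0 pos [0.4555 0.0793 0.25  ] F [ 0.19 -0.49  0.05] M [ 0.033 -0.05   0.007] op 0.0855
scene [('handle', [{'at': [301.7, 178.5], 'p': 0.7}]), ('tongue', [{'at': [284.0, 196.5], 'p': 0.82}])]
top [('handle', []), ('tongue', [{'at': [255.5, 162.9], 'p': 0.22}])]
```

View pics/c1.png

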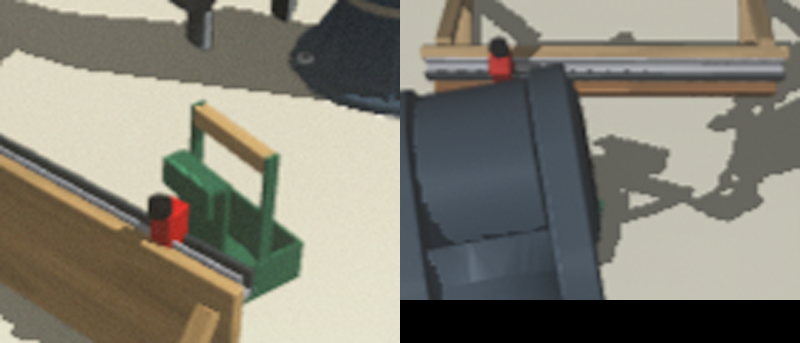

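The left crop shows open fingertips above and behind the handle. The right crop shows the arm covering the caddy from the top camera. I'll check that this matches the calibration.

```bash
python3 - <<'E'
from h import *
c,s=np.cos(-.235),np.sin(-.235)
P=[[.4555,.0793,.25]]+[[.4555+k*c*.05,.0793+k*s*.05,.263] for k in(1,-1)]+[[.456,.08,.165],[.456,.08,.155]]
print(proj('scene',P))
E
cp pics/s1.png pics/x.png; python3 -c "
import cv2;im=cv2.imread('pics/s1.png');cv2.imwrite('pics/c2.png',cv2.resize(im[60:240,220:400],(600,600)))"
```

```text
[[303.98336861 144.87639663]
 [288.52650017 146.0313006 ]
 [319.38261179 134.83209914]
 [302.07272785 173.27610433]
 [301.84831678 176.4183123 ]]
```

View pics/c2.png

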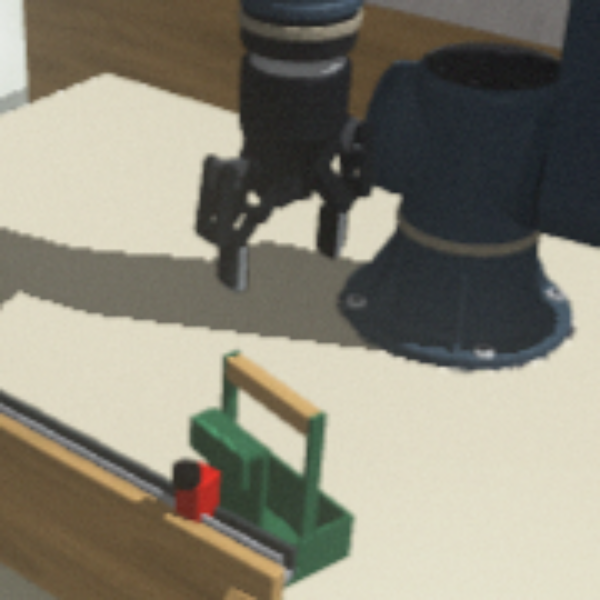

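Fingertips at c2 (235,285) and (330,250) match the projection, and the handle's middle at (278,390) is centred below them. Descending.

Request:
drive_tool:
  motion: "0.1 0.1 2 0 0 0 0;0.1 0.1 4.5 0 0 0 0;0.1 0.1 7 0 0 0 0;0.1 0.1 9 0 0 0 0;0.1 0.1 10 0 0 0 0;0.1 0.1 10.7 0 0 0 0;0.1 0.1 10.9 0 0 0 0;0.1 0.1 10.9 0 0 0 0;0.1 0.1 10.9 0 0 0 0.3;0.1 0.1 10.9 0 0 0 0.5"
  newtons: 20

```text
time_s: 4.3
position: [0.4575, 0.0806, 0.1415]
ee_rot: [0.001, 0.785, 0.619, 0.001]
ft_force: [0.2, 0.3, 0.9]
opening: 0.059
```

Request:
drive_tool:
  motion: "0 0 0 0 0 0 0.6;0 0 0 0 0 0 0.7;0 0 0 0 0 0 0.8;0 0 0 0 0 0 0.9;0 0 0 0 0 0 1;0 0 0 0 0 0 1;0 0 0 0 0 0 1;0 0 0 0 0 0 1;0 0 0 0 0 0 1;0 0 0 0 0 0 1"
  newtons: 45

```text
time_s: 5.3
position: [0.4578, 0.0806, 0.1417]
ee_rot: [0.001, 0.785, 0.619, 0.001]
ft_force: [3.6, -0.9, 4.9]
opening: 0.015
```

Run:
```python
from h import *
rel([.456,.080,.26],-.235)
```

```text
shift [ -0.1   -0.13 -11.83] turn [ 0.003 -0.001 -0.   ] t 5.3 pos [0.4578 0.0806 0.1417] F [ 3.61 -0.87  4.92] M [-0.059 -0.599  0.015] op 0.015
```

Request:
drive_tool:
  motion: "0 0 -0.3 0 0 0 1;0 0 -0.8 0 0 0 1;0 0 -1.8 0 0 0 1;0 0 -3 0 0 0 1;0 0 -4.5 0 0 0 1;0 0 -6 0 0 0 1;0 0 -7.5 0 0 0 1;0 0 -8.5 0 0 0 1;0 0 -9 0 0 0 1;0 0 -9 0 0 0 1"

```text
time_s: 6.3
position: [0.4577, 0.0807, 0.2322]
ee_rot: [0.001, 0.785, 0.619, 0.002]
ft_force: [0.6, 0.4, -3.3]
opening: 0.0148
```

Run:
```python
from h import *
rel([.49,.028,.235],.004)
```

```text
shift [-4.37  4.37 -0.27] turn [ 0.004 -0.001 -0.239] t 6.3 pos [0.4577 0.0807 0.2322] F [ 0.65  0.37 -3.32] M [ 0.034  0.07  -0.001] op 0.0148
```

Request:
drive_tool:
  motion: "-0.6 0.6 -0.1 0 0 -0.03 1;-1.2 1.2 -0.2 0 0 -0.06 1;-2 2 -0.3 0.002 0 -0.1 1;-2.8 2.8 -0.3 0.003 0 -0.15 1;-3.5 3.5 -0.3 0.004 0 -0.19 1;-4 4 -0.3 0.004 0 -0.22 1;-4.4 4.4 -0.3 0.004 -0.001 -0.239 1;-4.4 4.4 -0.3 0.004 -0.001 -0.239 1;-4.4 4.4 -0.3 0.004 -0.001 -0.239 1;-4.4 4.4 -0.3 0.004 -0.001 -0.239 1"

```text
time_s: 7.3
position: [0.4899, 0.0279, 0.2352]
ee_rot: [-0.0, 0.706, 0.708, -0.0]
ft_force: [-0.2, 0.4, -3.5]
opening: 0.0151
```

Run:
```python
from h import *
rel([.553,.028,.235],.004)
a=snap('scene','s2'); b=snap('top','t2')
for c in ['scene','top']:
  for t in ['handle','tongue','caddy']: print(c,t,[(np.round(d['at'],1),round(d['p'],2)) for d in bot.tip_of(c,t)[:1]])
s=bot.read_state(); p=s['position']; 
# expected caddy points given ideal grip (handle centre 18 mm above TCP)
o=p+[-.010,0,.0165-.155]
print('exp tongue',o+[.062,0,.105], proj('scene',o+[.062,0,.105]),proj('top',o+[.062,0,.105]),proj('scene',o+[.010,0,.155]))
A=cv2.resize(a[110:260,200:350],(400,400),interpolation=cv2.INTER_CUBIC)
B=cv2.resize(b[140:240,190:290],(400,400),interpolation=cv2.INTER_CUBIC)
cv2.imwrite('pics/c3.png',np.hstack([A,B])[:,:,::-1])
```

```text
shift [-0.01  6.31  0.02] turn [-0.  0. -0.] t 7.3 pos [0.4899 0.0279 0.2352] F [-0.17  0.43 -3.46] M [ 0.016 -0.001  0.034] op 0.0151
scene handle [(array([279.8, 142.9]), 0.67)]
scene tongue [(array([265.5, 167.6]), 0.67)]
scene caddy [(array([280.5, 192.2]), 0.75)]
top handle []
top tongue [(array([370.8, 216.6]), 0.23)]
top caddy []
exp tongue [0.54216351 0.02771142 0.20185725] [[265.82137094 167.6750354 ]] [[253.23808664 182.05729774]] [[279.38808701 142.7251105 ]]
```

View pics/c3.png

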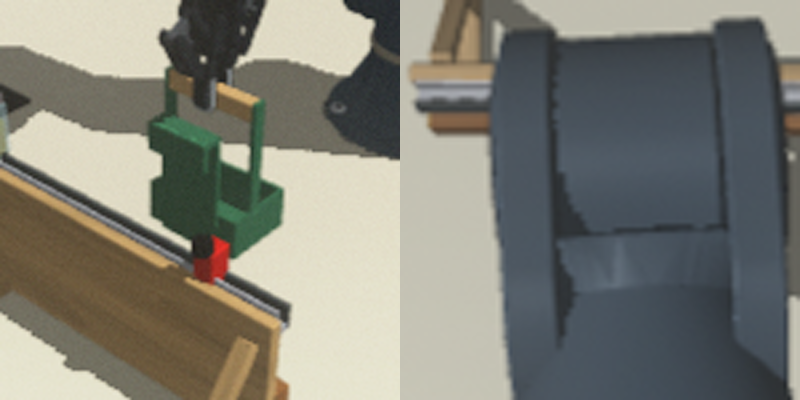

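Left crop: the caddy hangs upright in the grip, and the tongue pixel agrees with the prediction to 0.3 px. Moving over the lip.

Request:
drive_tool:
  motion: "0 0.8 0 0 0 0 1;0 2 0 0 0 0 1;0 3.4 0 0 0 0 1;0 4.8 0 0 0 0 1;0 5.8 0 0 0 0 1;0 6.4 0.5 0 0 0 1;0 6.4 1.5 0 0 0 1;0 6.4 2.6 0 0 0 1;0 6.4 3.2 0 0 0 1;0 6.4 3.2 0 0 0 1"

```text
time_s: 8.7
position: [0.553, 0.0279, 0.2021]
ee_rot: [-0.001, 0.706, 0.708, -0.001]
ft_force: [-0.7, 0.8, -2.7]
opening: 0.0153
```

Run:
```python
from h import *
rel([.554,.028,.160],.004)
a=snap('scene','s3'); b=snap('top','t3')
for c in ['scene']:
  for t in ['handle','tongue','groove']: print(c,t,[(np.round(d['at'],1),round(d['p'],2)) for d in bot.tip_of(c,t)[:1]])
p=bot.read_state()['position']; o=p+[-.010,0,.0165-.155]
print('exp tongue',o+[.062,0,.105], proj('scene',o+[.062,0,.105]))
A=cv2.resize(a[140:240,210:320],(792,720),interpolation=cv2.INTER_CUBIC)[60:660]
cv2.imwrite('pics/c4.png',A[:,:,::-1])
```

```text
shift [0.01 0.11 4.21] turn [-0.002  0.    -0.   ] t 8.7 pos [0.553  0.0279 0.2021] F [-0.71  0.83 -2.68] M [-0.029  0.077 -0.023] op 0.0153
scene handle [(array([264.6, 165.3]), 0.7)]
scene tongue [(array([251.2, 190.5]), 0.85)]
scene groove [(array([247.3, 200.7]), 0.86)]
exp tongue [0.60636347 0.02795836 0.17043389] [[248.84077512 188.8743507 ]]
```

View pics/c4.png

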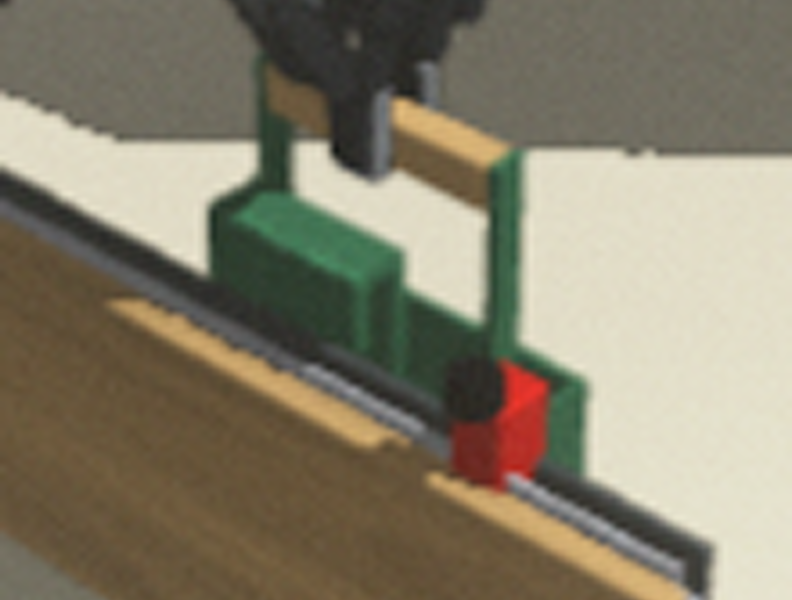

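The crop shows the whole tongue, its right lower corner near (362,345), just above the dark lip, clear of the red stop at (500,420). I'll check the model corners against this.

Run:
```python
from h import *
p=bot.read_state()['position']; o=p+[-.010,0,.0165-.155]
c=lambda P:np.round((proj('scene',P)-[210,140]+.4)*7.2-[0,60],0)
N=['handle','tongue mid','tongue R low x65','R top x65','L top x65','R top x39','L top x39','tray R rear up x40','bar R top x2?','bar R top x18']
L=[[10,0,155],[62,0,105],[65,35,105],[65,35,135],[65,-35,135],[39,35,135],[39,-35,135],[40,56,45],[2,51,165],[18,51,165]]
for n,l in zip(N,L): print(n,c(o+np.array(l)/1000))
print('net handle',(np.array([264.6,165.3])-[210,140]+.4)*7.2-[0,60],'net tongue',(np.array([251.2,190.5])-[210,140]+.4)*7.2-[0,60])
for X in (.593,.599,.613): print(X,'lip edges z.153 at y=.063,-.01,.2', [c([X,y,.153]).tolist() for y in (.063,-.01,.204)])
print('board back .627 z.15',[c([.627,y,.15]).tolist() for y in(.063,-.01,.2)])
print('stop -y face',c([[.591,.113,.182],[.617,.113,.182],[.617,.135,.182],[.591,.135,.182],[.617,.113,.15]]))
```

```text
handle [[382. 111.]]
tongue mid [[283. 295.]]
tongue R low x65 [[352. 339.]]
R top x65 [[352. 266.]]
L top x65 [[201. 189.]]
R top x39 [[403. 233.]]
L top x39 [[253. 158.]]
tray R rear up x40 [[445. 468.]]
bar R top x2? [[512. 130.]]
bar R top x18 [[482. 149.]]
net handle [396.   125.04] net tongue [299.52 306.48]
0.593 lip edges z.153 at y=.063,-.01,.2 [[[384.0, 358.0]], [[232.0, 277.0]], [[719.0, 536.0]]]
0.599 lip edges z.153 at y=.063,-.01,.2 [[[373.0, 366.0]], [[220.0, 284.0]], [[708.0, 545.0]]]
0.613 lip edges z.153 at y=.063,-.01,.2 [[[346.0, 385.0]], [[193.0, 302.0]], [[681.0, 567.0]]]
board back .627 z.15 [[[318.0, 411.0]], [[165.0, 326.0]], [[643.0, 591.0]]]
stop -y face [[503. 346.]
 [451. 382.]
 [504. 409.]
 [555. 372.]
 [450. 459.]]
```

Caddy and rack share the same ~1.5 px image offset, so their relative alignment is within a couple of mm. Lowering carefully in small steps.

Request:
drive_tool:
  motion: "0 0.05 0.2 0 0 0 1;0 0.1 0.4 0 0 0 1;0 0.1 0.6 0 0 0 1;0 0.1 0.8 0 0 0 1;0 0.1 1 0 0 0 1;0 0.1 1.1 0 0 0 1;0 0.1 1.2 0 0 0 1;0 0.1 1.3 0 0 0 1;0 0.1 1.4 0 0 0 1;0 0.1 1.4 0 0 0 1"

```text
time_s: 9.95
position: [0.5553, 0.028, 0.1898]
ee_rot: [0.0, 0.706, 0.708, 0.0]
ft_force: [-0.3, 0.0, -4.3]
opening: 0.0152
```

Request:
drive_tool:
  motion: "0 0 0.1 0 0 0 1;0 0 0.2 0 0 0 1;0 0 0.3 0 0 0 1;0 0 0.35 0 0 0 1;0 0 0.4 0 0 0 1;0 0 0.45 0 0 0 1;0 0 0.5 0 0 0 1;0 0 0.55 0 0 0 1;0 0 0.6 0 0 0 1;0 0 0.6 0 0 0 1"

```text
time_s: 10.95
position: [0.5553, 0.028, 0.1837]
ee_rot: [0.0, 0.706, 0.708, 0.0]
ft_force: [1.5, 0.0, -3.2]
opening: 0.0148
```

Request:
drive_tool:
  motion: "0 -0.05 0.1 0 0 0 1;0 -0.1 0.2 0 0 0 1;0 -0.1 0.3 0 0 0 1;0 -0.1 0.35 0 0 0 1;0 -0.1 0.4 0 0 0 1;0 -0.1 0.45 0 0 0 1;0 -0.1 0.5 0 0 0 1;0 -0.1 0.55 0 0 0 1;0 -0.1 0.6 0 0 0 1;0 -0.1 0.6 0 0 0 1"

```text
time_s: 11.95
position: [0.5542, 0.028, 0.1776]
ee_rot: [0.0, 0.706, 0.709, 0.0]
ft_force: [-0.4, -0.3, -3.4]
opening: 0.0153
```

```bash
python3 -c "
from h import *
rel([.554,.028,.170],.004)"
```

```text
shift [ 0.   -0.03  0.76] turn [ 0.001  0.    -0.   ] t 11.95 pos [0.5542 0.028  0.1776] F [-0.36 -0.3  -3.41] M [ 0.001 -0.02   0.011] op 0.0153
```

Request:
drive_tool:
  motion: "0 0 0.1 0 0 0 1;0 0 0.2 0 0 0 1;0 0 0.3 0 0 0 1;0 0 0.35 0 0 0 1;0 0 0.4 0 0 0 1;0 0 0.45 0 0 0 1;0 0 0.5 0 0 0 1;0 0 0.55 0 0 0 1;0 0 0.55 0 0 0 1;0 0 0.55 0 0 0 1"

```text
time_s: 12.95
position: [0.5542, 0.0279, 0.1721]
ee_rot: [0.0, 0.706, 0.708, 0.0]
ft_force: [-0.7, -0.5, -3.4]
opening: 0.0152
```

Request:
drive_tool:
  motion: "0 0 0.05 0 0 0 1;0 0 0.1 0 0 0 1;0 0 0.15 0 0 0 1;0 0 0.2 0 0 0 1;0 0 0.2 0 0 0 1;0 0 0.25 0 0 0 1;0 0 0.25 0 0 0 1;0 0 0.3 0 0 0 1;0 0 0.3 0 0 0 1;0 0 0.3 0 0 0 1"

```text
time_s: 13.95
position: [0.554, 0.028, 0.1706]
ee_rot: [0.001, 0.706, 0.709, 0.0]
ft_force: [-7.0, -1.4, 12.7]
opening: 0.0149
```

Contact with the floor at tongue z≈0.139, within the 130–140 mm range. Easing the press.

Request:
drive_tool:
  motion: "0 0 0 0 0 0 1;0 0 0 0 0 0 1;0 0 0 0 0 0 1;0 0 0 0 0 0 1;0 0 0 0 0 0 1;0 0 0 0 0 0 1;0 0 0 0 0 0 1;0 0 0 0 0 0 1;0 0 0 0 0 0 1;0 0 0 0 0 0 1"

```text
time_s: 14.95
position: [0.554, 0.0279, 0.1708]
ee_rot: [0.001, 0.706, 0.708, 0.001]
ft_force: [-2.8, -0.3, 5.4]
opening: 0.0153
```

```bash
python3 -c "
from h import *
rel([.554,.028,.170],.004)"
```

```text
shift [0.01 0.   0.08] turn [ 0.002  0.    -0.   ] t 14.95 pos [0.554  0.0279 0.1708] F [-2.83 -0.28  5.44] M [0.001 0.342 0.023] op 0.0153
```

Request:
drive_tool:
  motion: "0 0 -0.02 0 0 0 1;0.2 0 -0.02 0 0 0 1;0.5 0 -0.02 0 0 0 1;0.8 0 -0.02 0 0 0 1;1.2 0 -0.02 0 0 0 1;1.6 0 -0.02 0 0 0 1;2 0 -0.02 0 0 0 1;2.3 0 -0.02 0 0 0 1;2.5 0 -0.02 0 0 0 1;2.5 0 -0.02 0 0 0 1"

```text
time_s: 15.95
position: [0.5538, 0.0535, 0.1709]
ee_rot: [0.0, 0.706, 0.709, 0.001]
ft_force: [0.5, -0.2, -0.3]
opening: 0.0149
```

```bash
python3 -c "
from h import *
rel([.554,.078,.1705],.004)"
```

```text
shift [2.45 0.03 0.04] turn [ 0.002 -0.     0.001] t 15.95 pos [0.5538 0.0535 0.1709] F [ 0.47 -0.18 -0.27] M [ 0.022 -0.144 -0.044] op 0.0149
```

Request:
drive_tool:
  motion: "0.1 0 0.02 0 0 0 1;0.3 0 0.02 0 0 0 1;0.5 0 0.02 0 0 0 1;0.8 0 0.02 0 0 0 1;1.1 0 0.02 0 0 0 1;1.4 0 0.02 0 0 0 1;1.6 0 0.02 0 0 0 1;1.7 0 0.02 0 0 0 1;1.8 0 0.02 0 0 0 1;1.8 0 0.02 0 0 0 1"

```text
time_s: 16.95
position: [0.5538, 0.0716, 0.1708]
ee_rot: [0.0, 0.705, 0.709, 0.001]
ft_force: [-0.4, -2.6, 3.6]
opening: 0.0155
```

```bash
python3 -c "
from h import *
rel([.554,.078,.1705],.004)"
```

```text
shift [0.64 0.02 0.03] turn [ 0.002 -0.     0.001] t 16.95 pos [0.5538 0.0716 0.1708] F [-0.44 -2.58  3.56] M [-0.607 -0.285 -0.147] op 0.0155
```

Request:
drive_tool:
  motion: "0.05 0 0 0 0 0 1;0.1 0 0 0 0 0 1;0.15 0 0 0 0 0 1;0.2 0 0 0 0 0 1;0.25 0 0 0 0 0 1;0.3 0 0 0 0 0 1;0.35 0 0 0 0 0 1;0.4 0 0 0 0 0 1;0.4 0 0 0 0 0 1;0.4 0 0 0 0 0 1"

```text
time_s: 17.95
position: [0.5538, 0.0757, 0.1708]
ee_rot: [0.0, 0.705, 0.709, 0.001]
ft_force: [-0.7, -3.2, 2.7]
opening: 0.015
```

```bash
python3 -c "
from h import *
rel([.554,.078,.1705],.004)"
```

```text
shift [0.23 0.02 0.03] turn [ 0.002 -0.001  0.001] t 17.95 pos [0.5538 0.0757 0.1708] F [-0.68 -3.21  2.75] M [-0.774 -0.331 -0.201] op 0.015
```

Request:
drive_tool:
  motion: "0.03 0 -0.01 0 0 0 1;0.06 0 -0.01 0 0 0 1;0.09 0 -0.01 0 0 0 1;0.12 0 -0.01 0 0 0 1;0.15 0 -0.01 0 0 0 1;0.18 0 -0.01 0 0 0 1;0.2 0 -0.01 0 0 0 1;0.2 0 -0.01 0 0 0 1;0.2 0 -0.01 0 0 0 1;0.2 0 -0.01 0 0 0 1"

```text
time_s: 18.95
position: [0.5538, 0.0777, 0.1708]
ee_rot: [0.0, 0.705, 0.709, 0.001]
ft_force: [0.9, -3.5, 2.2]
opening: 0.015
```

```bash
python3 -c "
from h import *
rel([.554,.078,.1705],.004)"
```

```text
shift [0.03 0.02 0.03] turn [ 0.002 -0.001  0.001] t 18.95 pos [0.5538 0.0777 0.1708] F [ 0.88 -3.49  2.24] M [-0.919 -0.187 -0.274] op 0.015
```

Request:
drive_tool:
  motion: "0.03 0 0 0 0 0 1;0.06 0 0 0 0 0 1;0.09 0 0 0 0 0 1;0.12 0 0 0 0 0 1;0.15 0 0 0 0 0 1;0.18 0 0 0 0 0 1;0.2 0 0 0 0 0 1;0.2 0 0 0 0 0 1;0.2 0 0 0 0 0 1;0.2 0 0 0 0 0 1"

```text
time_s: 19.95
position: [0.5535, 0.0782, 0.1709]
ee_rot: [0.001, 0.706, 0.708, -0.0]
ft_force: [-2.1, -11.8, 3.6]
opening: 0.0149
```

Run:
```python
from h import *
rel([.554,.080,.1705],.004)
a=snap('scene','s5')
A=cv2.resize(a[150:240,210:310],(800,720),interpolation=cv2.INTER_CUBIC)[60:660]
cv2.imwrite('pics/c5.png',A[:,:,::-1])
```

```text
shift [0.18 0.05 0.04] turn [ 0.001  0.002 -0.001] t 19.95 pos [0.5535 0.0782 0.1709] F [ -2.12 -11.84   3.6 ] M [-2.298 -0.018 -0.459] op 0.0149
```

View pics/c5.png

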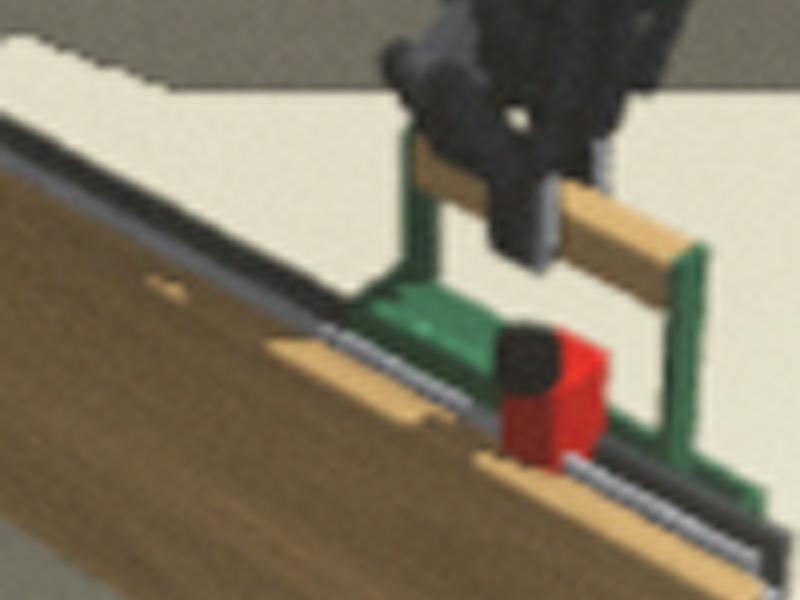

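The crop shows the hook down over the lip (tongue hidden in the groove) and its side against the red stop at (505,400). Force says about 8 N on the stop, so I'll ease off and hold lightly.

Request:
drive_tool:
  motion: "0 0 0 0 0 0 1;0 0 0 0 0 0 1;0 0 0 0 0 0 1;0 0 0 0 0 0 1;0 0 0 0 0 0 1;0 0 0 0 0 0 1;0 0 0 0 0 0 1;0 0 0 0 0 0 1;0 0 0 0 0 0 1;0 0 0 0 0 0 1"

```text
time_s: 21.0
position: [0.5536, 0.0779, 0.1709]
ee_rot: [0.002, 0.706, 0.708, -0.0]
ft_force: [0.8, -6.2, 1.8]
opening: 0.0152
```

Run:
```python
from h import *
rel([.554,.080,.1705],.004)
```

```text
shift [0.21 0.04 0.04] turn [ 0.002  0.003 -0.001] t 21.0 pos [0.5536 0.0779 0.1709] F [ 0.77 -6.17  1.79] M [-1.217 -0.354 -0.319] op 0.0152
```

Request:
drive_tool:
  motion: "0.03 0 0 0 0 0 1;0.03 0 0 0 0 0 1;0.03 0 0 0 0 0 1;0.03 0 0 0 0 0 0.85;0.03 0 0 0 0 0 0.8;0.03 0 0 0 0 0 0.75;0.03 0 0 0 0 0 0.7;0.03 0 0 0 0 0 0.65;0.03 0 0 0 0 0 0.65;0.03 0 0 0 0 0 0.65"
  newtons: 25

```text
time_s: 22.0
position: [0.5536, 0.0783, 0.1709]
ee_rot: [0.002, 0.706, 0.708, -0.0]
ft_force: [0.8, -1.3, -0.4]
opening: 0.03
```

Run:
```python
from h import *
rel([.554,.078,.25],.004)
```

```text
shift [-0.05  0.05 -7.91] turn [ 0.002  0.003 -0.001] t 22.0 pos [0.5536 0.0783 0.1709] F [ 0.79 -1.27 -0.37] M [-0.033 -0.012 -0.021] op 0.03
```

Request:
drive_tool:
  motion: "0 -0.1 -0.2 0 0 0 0.65;0 -0.1 -0.6 0 0 0 0.65;0 -0.1 -1.2 0 0 0 0.65;0 -0.1 -2 0 0 0 0.65;0 -0.1 -3 0 0 0 0.65;0 -0.1 -4 0 0 0 0.65;0 -0.1 -5.5 0 0 0 0.65;0 -0.1 -7 0 0 0 0.65;0 -0.1 -8.5 0 0 0 0.65;0 -0.1 -9 0 0 0 0.65"

```text
time_s: 23.0
position: [0.5531, 0.0786, 0.2631]
ee_rot: [0.002, 0.706, 0.708, 0.001]
ft_force: [-0.3, 0.0, 0.2]
opening: 0.0301
```

Request:
drive_tool:
  motion: "0 -2 0 0 0 0 0.65;0 -5 0 0 0 0 0.65;0 -8 0 0 0 0 0.65;0 -11 0 0 0 0 0.65;0 -14 0 0 0 0 0.65;0 -17 0 0 0 0 0.65;0 -19 0 0 0 0 0.65;0 -20 0 0 0 0 0.65;0 -20 0 0 0 0 0.65;0 -20 0 0 0 0 0.65"

```text
time_s: 24.0
position: [0.354, 0.0781, 0.2624]
ee_rot: [0.003, 0.706, 0.708, 0.001]
ft_force: [-0.1, -0.9, -1.0]
opening: 0.0294
```

Run:
```python
from h import *
rel([.554,.078,.25],.004)
a=snap('scene','s6'); b=snap('top','t6')
for c in ['scene','top']:
  for t in ['handle','caddy','stop']: print(c,t,[(np.round(d['at'],1),round(d['p'],2)) for d in bot.tip_of(c,t)[:1]])
A=cv2.resize(a[150:250,210:310],(400,400),interpolation=cv2.INTER_CUBIC)
B=cv2.resize(b[140:240,190:290],(400,400),interpolation=cv2.INTER_CUBIC)
cv2.imwrite('pics/c6.png',np.hstack([A,B])[:,:,::-1])
```

```text
shift [-0.08 19.99  1.34] turn [ 0.005  0.002 -0.001] t 24.0 pos [0.354  0.0781 0.2624] F [-0.14 -0.93 -1.02] M [ 0.017 -0.021 -0.016] op 0.0294
scene handle [(array([278.6, 185.6]), 0.72)]
scene caddy [(array([197. , 167.8]), 0.64)]
scene stop []
top handle [(array([235.2, 179.4]), 0.86)]
top caddy [(array([238.7, 187.7]), 0.95)]
top stop [(array([227.8, 169.7]), 0.58)]
```

View pics/c6.png

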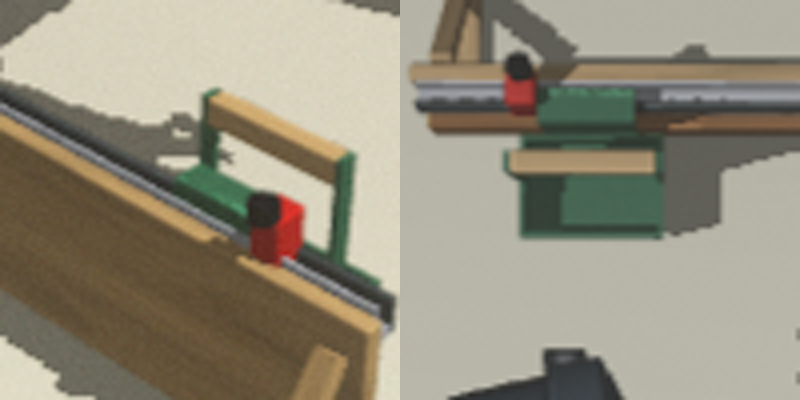

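The caddy hangs parallel to the rack. The hook's side (right crop, column ~537) meets the stop's face (~535), and the gripper is well away.

```bash
python3 -c "
from h import *
print(bot.close_job())"
```

```text
the job is handed in; nothing more can be done
None
```

The green caddy hangs by itself on the rail, snug against the red stop, and I have handed in the job at about 24 s; the close call gives no verdict.

- **Seating:** I put the hook over the lip about 5 cm short of the stop and lowered it until it touched the groove floor, about 139 mm high. The first touch pressed with about 16 N, under the 20 N limit, and I eased off straight away.
- **Sliding:** I slid it seated to the stop with about 3 N of drag. For most of the slide the rail carried its full weight. For the first 2.5 cm it carried nearly all of it, with the arm holding about 0.3 N.
- **At the stop:** Contact came at caddy y ≈ 0.078 m. The push peaked at about 8–9 N on the stop. I then held it for about 1 s, easing to about 3 N on the stop (about 6 N at the wrist with drag), and let go.
- **Last checks:** The final pictures show the caddy parallel to the rack, with the hook over the lip and its side within a pixel or so of the stop's face. After release the gripper read about 1 N or less, and it was moved 20 cm clear. I moved nothing else.
- **Disagreements:** During the lowering, the scene camera and calibration differed by about 1.5 px. In the last picture the network's "caddy" point from that camera was plainly wrong (it pointed near the far shaker), so I ignored it; the top camera was consistent.

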